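# Pack the weld-test kit

## Task

Pack the weld-test kit: stand the square tube and the round pipe upright on the floor of the grey box, beside the tube that already lies in it, and snap the wire brush's wooden handle down into the two spring clips beside the box, fully home in both and about centred between them (the head may point either way). Leave everything else where it is.

Things in the scene. Friction and masses are not known exactly. Their poses are not given: they have to be found in the camera images.
- box_floor (a point): Centre of the inner floor of the kit's open grey steel box, 14 mm above the table; x, y along its sides, z up. Inside 114 mm (x) by 102 mm (y); walls 45 mm high, 3 mm thick, with a rim flared 7 mm outward, its top 50 mm above the inner floor. Fixed on a plywood board (200 x 250 x 10 mm) that is fixed to the table at a new place and yaw each time.
- clip_seat (a point): On the same board, same axes, 138 mm from box_floor on its -y side, 60 mm above the table: midway between two steel spring clips. The middle of the brush handle's axis lies here when snapped home, the handle level along x. The clips stand at x = -40 and +40 mm; between them it is open down to the board, for the fingers.
- clip_a (a point): One of the two clips (the x = -40 mm one; the other is alike): where the handle's axis lies when home. 12 mm long in x, open upward: a V rest below, two sprung lips above, 15 mm apart, with a flared mouth about 39 mm wide, 19 mm above this point. The lips meet the handle 17 mm before home; pushing it past both clips takes roughly 10 N in all, then it is held.
- square_mid (a point): Centre (half-way up) of the square steel tube: 50 x 50 mm, 110 mm long, hollow, standing upright on the table; z up, x and y square to its faces. About 0.45 kg.
- pipe_mid (a point): Centre (half-way up) of the round steel pipe: 54 mm outside diameter, 45 mm bore, 100 mm long, standing upright on the table; z up. About 0.4 kg.
- flat_mid (a point): Centre of the loose steel tube already lying in the box: 40 x 40 mm, 106 mm long along its x (parallel to box_floor's x), lying on the inner floor against or within 2 mm of the box's +y wall. It stays there; the free strip beside it, on the -y side, is about 60 mm wide and 114 mm long.
- brush_grip (a point): Middle of the wooden handle of the wire scratch brush, on its axis; x along the handle towards the brush head, z up. Round handle 20 mm in diameter, 130 mm long (65 mm each way from this point); then a head 70 mm long, 26 mm wide and 20 mm high. The brush lies flat on the table, axis 10 mm up. About 0.12 kg, balancing some 35 mm from this point towards the head.
- square: The square tube itself; origin at the centre of its lower end.
- pipe: The pipe itself; origin at the centre of its lower end.
- brush: The brush itself; origin below brush_grip, on its underside.
- spray: Bystander: steel spray can with a black cap, 52 mm across, 170 mm tall, standing; origin at the centre of its foot.
- cube: Bystander: open-topped welded dark steel cube, 90 mm; origin at the centre of its underside.
- hammer: Bystander: hammer, about 280 mm long, lying on the table; origin at its underside.
- tape: Bystander: yellow tape measure, 70 x 36 x 62 mm; origin at the centre of its underside.
- flatbar: Bystander: steel flat bar, 50 x 200 x 10 mm, lying on the table; origin at the centre of its underside.
- magnet: Bystander: flat grey square welding magnet, 90 x 90 x 14 mm; origin at the centre of its underside.
Mind the look-alikes: they are no part of the job. Leave any blue or orange look-alike of the part that bears flat_mid alone. What is shaped like the pipe but purple is not meant.

How it is judged (in metres and radians):
At the end, for the whole second after the job is handed in: Square tube and pipe stand upright (0.1 rad) in the box on its floor (5 mm); the other tube still lies flat in it; the brush handle lies in both clips, its middle within 4 mm of the seat in height and sideways, 16 mm along, in line within 0.08 rad; all at rest; bystanders left (x of square_mid in the frame of box_floor between -0.045 and 0.045 m and y of square_mid in the frame of box_floor between -0.04 and 0.04 m and z of square_mid in the frame of box_floor between 0.05 and 0.06 m and angle between each of square_mid, pipe_mid's own z axis and vertical below 0.1 rad and linear speed of each of square, pipe, brush below 0.02 m/s and x of pipe_mid in the frame of box_floor between -0.045 and 0.045 m and y of pipe_mid in the frame of box_floor between -0.04 and 0.04 m and z of pipe_mid in the frame of box_floor between 0.045 and 0.055 m and x of flat_mid in the frame of box_floor between -0.012 and 0.012 m and y of flat_mid in the frame of box_floor between -0.04 and 0.04 m and z of flat_mid in the frame of box_floor between 0.015 and 0.025 m and x of brush_grip in the frame of clip_seat between -0.016 and 0.016 m and y of brush_grip in the frame of clip_seat between -0.004 and 0.004 m and z of brush_grip in the frame of clip_seat between -0.004 and 0.004 m and angle between the x axis of brush_grip and the x axis of clip_seat, either way round below 0.08 rad); the robot touches nothing.
It fails at once if the spray can is moved more than 40 mm or tipped (distance of spray from where it was at the start of the episode above 0.04 m or angle between spray's own z axis and vertical above 0.3 rad).
It fails at once if the steel cube is moved more than 40 mm or tipped (distance of cube from where it was at the start of the episode above 0.04 m or angle between cube's own z axis and vertical above 0.3 rad).
It fails at once if the tape measure is moved more than 40 mm or tipped (distance of tape from where it was at the start of the episode above 0.04 m or angle between tape's own z axis and vertical above 0.3 rad).
It fails at once if the hammer, the magnet or the flat bar is moved more than 40 mm (distance of any of hammer, magnet, flatbar from where it was at the start of the episode above 0.04 m).
It also fails if it takes over 67 s, if anything falls off the work surface, if the arm or the gripper's body presses on something with over 40 N, if the wrist force passes 120 N, or if a joint passes its speed limit or range.

## Robot

A 6-joint arm with a two-finger parallel gripper is mounted at the origin on the work surface. World frame = base frame: x ahead of the robot, y to its left, z up, the work surface at z = 0. Lengths are in m, angles in degrees, forces in N, time in s.
With the tool pointing down it reaches from about 0.325 to 0.85 m from the base axis. Payload 4.4 kg.
Tool frame: the origin (TCP) lies on the centre line of the jaws, within the pads' length; the fingertips stand 17 mm ahead of it and the grasp point (between the pads) lies 2 mm behind it; z points along the fingers, y is the line along which they close (so a half turn about z gives the same grasp; the last joint's range is limited). The gripper opens to 94 mm and grips with 3 to 60 N. Pads are 16 mm wide; open, the fingers measure 119 mm over their backs; the gripper's body (75 mm by 177 mm) begins 78 mm behind the grasp point.
Start: joints at [64.887, 11.837, 88.321, -0, 79.842, -8.623], TCP at [0.163, 0.551, 0.222] pointing down, gripper open.
Joint ranges: [-156.59, 156.59], [-49.26, 127.26], [12.9, 141.05], [-63.56, 243.56], [4.71, 150.69], [-161.64, 161.64]. Speed limits (degrees/s): [159.86, 159.86, 180, 180, 180, 180].

## Interface

Orientations are given as [roll, pitch, yaw] about the fixed x, y, z axes, in that order (R = Rz(yaw) Ry(pitch) Rx(roll)).
In Python, from rig import ctrl, capture, calibration, workorder, nets gives the robot as it stands.
- The arm moves only by the tool move_arm, never from a script. Its argument "increments" is a list of rows, each a list of 3 entries, a list of its own where there are three numbers: the turn, a rotation vector about the world's x, y, z in degrees, then the shift along the world's x, y, z in mm, then the opening, from -1 (shut) to 1 (fully open), so that 0 is half open. A call has 1 to 8 rows; each row shifts and turns the commanded pose from where the row before left it; what a row does not reach is not made up. A row lasts 1/12 s, in which the tool goes at most 41.7 mm and 7.16 degrees, less where a joint would pass 70% of its speed; a pose out of reach is approached as far as the arm can. A call is refused whole if a number of a shift passes 41.7 or a number of a turn 7.16, either way. A call with a gripper value outside its range is refused whole. The fingers move at their own pace and stop on an object; "squeeze" is the grip in N (left out, the last holds). Time passes only in rows, so rows that do not move let the fingers close. It gives the time, the measured TCP pose, the force, the opening and the grip force at its end, in the units of the state.
- ctrl.read_state(): the state, without advancing time (a new reading comes with each control period).
- capture(name): name is "scene" or "top" or "wrist"; returns the picture (384x512x3 uint8, red, green, blue); there is no depth.
- calibration(name): a dict with "fx", "fy", "cx", "cy" (pixels), "R" (3x3) and "t" (3): a world point X has camera coordinates R X + t; the wrist camera has in their place "mount" (4x4, takes a point from camera to tool coordinates, whose origin is the TCP and whose axes are the flange's). Camera axes: x right, y down, z forward; pixel columns grow to the right and rows downward; lengths in m; the calibration is good to about 2 mm. A picture is of the moment at which its call begins: read the wrist's pose just before it. calibration takes no time and is no camera call.
- workorder.close_job(): hands the job in; it is judged then, once.
Trained networks look in the newest picture that a camera, given by its name, has taken for a name from the list of things; names that differ only in an ending like _2 or _b are one class to them, and where a whole thing is asked for, a point or a joint stands for the part that bears it (a point fixed in the world has none). Each returns a list of dicts, best first, with "conf" (0 to 1); they miss things now and then, are a little off and sometimes report something else, mostly with a low value. They report only what shows in the picture. A call takes as long as a camera call. They do not tell look-alikes from the thing itself.
- nets.boxes_of(camera, query): "bbox" ([left, top, right, bottom] as shares, 0 to 1, of the picture: columns of its width, rows of its height, round what is visible of it).
- nets.cut_out(camera, query): "region" (384x512 bool, what is visible of it) and "bbox" ([left, top, right, bottom] as shares, 0 to 1, of the picture: columns of its width, rows of its height, round what is visible of it).
The state is a dict: "time_s": time; "joints": joint angles; "joint_velocities": joint speeds; "tau": joint torques, N m; "tool_pos": TCP position; "orientation": TCP orientation; "contact_force": force on the tool from outside, world axes, zero at the start; "wrist_torque": the same for the moment, N m; "gripper_width": opening from 0.0 (shut) to 1.0 (fully open); "grasp_force": force on a finger pad.
Only numpy, scipy, OpenCV 4.12 (cv2) and the standard library are available. Lean on these libraries where they do the work, as an engineer would, in place of code of your own. Each camera call takes 0.05 s, during which the arm holds its last target. There are 200 camera calls.

## Working session

There is one attempt and no reset: what is moved stays moved. The work goes in short steps, Python scripts to look and compute and a tool call to move; the robot and the scene stay as the last step left them, time stands still between calls to the robot, and variables do not carry over. Pictures are saved under pics/ and viewed, at most 11 in all, crops included, and the job is handed in when it is done.

Besides the shell and the picture viewer there is one more tool, called after ">>>" by a JSON object that holds its "method" and its "body". move_arm: Moves the arm, as the interface text tells. Its arguments: {"type":"object","properties":{"increments":{"type":"array"},"squeeze":{"type":"number"}},"required":["increments"]}

```bash
ls; mkdir -p pics; python3 - <<'E'
from rig import ctrl,capture,calibration,workorder,nets
import cv2,numpy as np
ims=[]
for c in ("scene","top"):
    im=capture(c); cv2.imwrite(f"pics/{c}0.png",cv2.resize(im[:,:,::-1],(800,600),interpolation=cv2.INTER_CUBIC))
    k=calibration(c); print(c,{a:np.round(b,4).tolist() for a,b in k.items()})
    for q in ("square_mid","pipe_mid","flat_mid","brush_grip","box_floor","clip_a"):
        try: print(q,[(np.round(np.array(d["bbox"])*[512,384,512,384]).tolist(),round(d["conf"],2)) for d in nets.boxes_of(c,q)])
        except Exception as e: print(q,e)
print({a:np.round(b,4).tolist() for a,b in calibration("wrist").items()})
print(ctrl.read_state())
E
```

```text
pics
scene {'fx': 463.0929, 'fy': 463.0929, 'cx': 260.604, 'cy': 198.0324, 'R': [[0.5269, 0.8499, -0.001], [0.646, -0.4013, -0.6494], [-0.5523, 0.3415, -0.7605]], 't': [-0.3391, -0.279, 1.9841]}
square_mid [([178.0, 188.0, 201.0, 222.0], 0.62)]
pipe_mid [([138.0, 213.0, 158.0, 243.0], 0.95), ([112.0, 201.0, 133.0, 231.0], 0.91)]
flat_mid [([305.0, 163.0, 336.0, 186.0], 0.94), ([235.0, 151.0, 264.0, 176.0], 0.94), ([285.0, 176.0, 307.0, 198.0], 0.85)]
brush_grip [([173.0, 234.0, 215.0, 275.0], 0.57)]
box_floor [([232.0, 171.0, 319.0, 234.0], 0.65)]
clip_a [([233.0, 173.0, 317.0, 235.0], 0.58)]
top {'fx': 364.5529, 'fy': 364.5529, 'cx': 249.9728, 'cy': 192.4329, 'R': [[0.0195, -0.9998, 0.0005], [-0.9806, -0.0192, -0.1953], [0.1953, 0.0033, -0.9807]], 't': [0.0839, 0.5359, 1.1831]}
square_mid [([315.0, 212.0, 343.0, 238.0], 0.8)]
pipe_mid [([379.0, 246.0, 411.0, 263.0], 0.87), ([360.0, 214.0, 392.0, 232.0], 0.69), ([98.0, 141.0, 126.0, 217.0], 0.17)]
flat_mid [([219.0, 243.0, 248.0, 260.0], 0.71), ([208.0, 173.0, 223.0, 207.0], 0.61), ([164.0, 191.0, 192.0, 203.0], 0.61)]
brush_grip [([
[... 323 characters left out ...]
.0]]}
{'time_s': 0.7, 'joints': array([ 6.48863675e+01,  1.18362402e+01,  8.83184741e+01, -4.71515988e-04,
        7.98419968e+01, -8.62277442e+00]), 'joint_velocities': array([-0.08341734,  0.02447311, -0.0596388 , -0.0024789 , -0.01904047,
       -0.04268128]), 'tau': array([ 1.19782439e-03, -3.70739150e+01, -2.81701005e+01,  6.99992152e-02,
        2.70909397e-02, -4.25318558e-05]), 'tool_pos': array([0.16324342, 0.5513686 , 0.2224819 ]), 'orientation': array([1.79996818e+02, 9.51976997e-04, 1.63509225e+02]), 'contact_force': array([ 0.55890814,  0.316391  , -0.454831  ]), 'wrist_torque': array([0.05079217, 0.03584125, 0.02142267]), 'grasp_force': 0.0, 'gripper_width': 1.0017740053658857}
```

View pics/scene0.png

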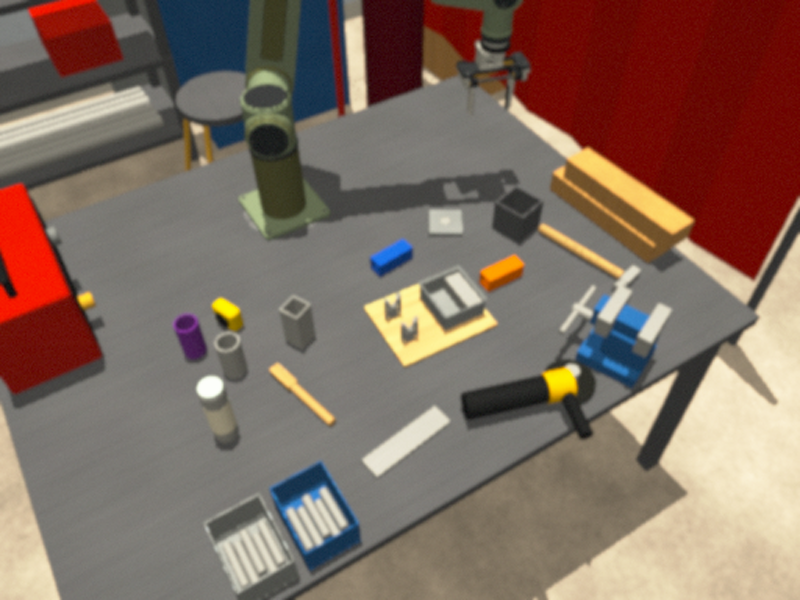

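View pics/top0.png

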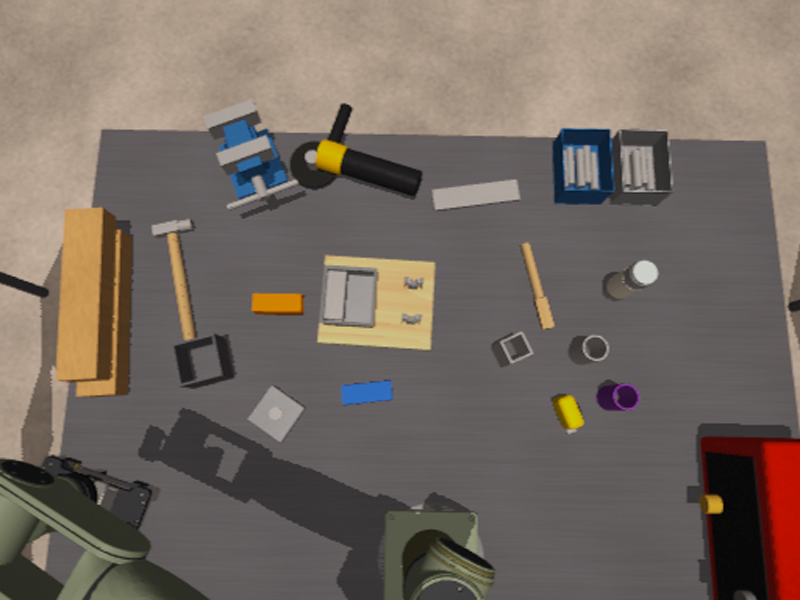

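The top view shows the plywood board with the box at about (350,297) and the clips at (412,283) and (411,319). The grey square tube is at (515,348) and the grey pipe at (593,348), with the purple look-alike at (618,397). The brush runs from its handle end at (525,245) to its head at (545,325). These are positions in the 800 px picture. The orange and blue tubes lie outside the box.

```bash
cat > h.py <<'E'
from rig import ctrl,capture,calibration,workorder,nets
import cv2,numpy as np
from scipy.optimize import minimize
from scipy.spatial.transform import Rotation as Ro
def cam(name,st=None):
    k=calibration(name); K=np.array([[k["fx"],0,k["cx"]],[0,k["fy"],k["cy"]],[0,0,1]])
    if name!="wrist": return K,np.array(k["R"]),np.array(k["t"])
    T=np.eye(4);T[:3,:3]=Ro.from_euler("xyz",st["orientation"],degrees=True).as_matrix();T[:3,3]=st["tool_pos"]
    W=np.linalg.inv(T@np.array(k["mount"])); return K,W[:3,:3],W[:3,3]
def proj(c,X):
    K,R,t=c; p=(np.atleast_2d(X)@R.T+t)@K.T; return p[:,:2]/p[:,2:]
def back(c,uv,z):
    K,R,t=c; d=np.c_[np.atleast_2d(uv),np.ones(len(np.atleast_2d(uv)))]@np.linalg.inv(K).T@R
    o=-R.T@t; return o+d*((z-o[2])/d[:,2])[:,None]
a=np.linspace(0,2*np.pi,24,endpoint=False)
def prism(xy,z0,z1): xy=np.array(xy); return np.vstack([np.c_[xy,np.full(len(xy),z)] for z in (z0,z1)])
SQ=[prism([(25,25),(-25,25),(-25,-25),(25,-25)],0,110)/1e3]
PI=[prism(27*np.c_[np.cos(a),np.sin(a)],0,100)/1e3]
BR=[np.vstack([np.c_[np.full(24,x),10*np.cos(a),10+10*np.sin(a)] for x in (-65,65)])/1e3, prism([(65,13),(135,13),(135,-13),(65,-13)],0,20)/1e3]
def mask(c,model,p,s=4):
    M=np.zeros((384*s,512*s),np.uint8); R=Ro.from_euler("z",p[2]).as_matrix()
    for part in model:
        uv=proj(c,part@R.T+[p[0],p[1],p[3] if len(p)>3 else 0])
        cv2.fillConvexPoly(M,cv2.convexHull(np.round(((uv+.5)*s-.5)*16).astype(np.int32)),1,shift=4)
    return cv2.resize(M.astype(np.float32),(512,384),interpolation=cv2.INTER_AREA)
def fit(obs,model,p0):
    f=lambda p:sum(1-np.minimum(mask(c,model,p),m).sum()/np.maximum(mask(c,model,p),m).sum() for c,m in obs)
    S=np.array(p0)+np.array([[0,0,0],[.02,0,0],[0,.02,0],[0,0,.3]])
    r=minimize(f,p0,method="Nelder-Mead",options=dict(initial_simplex=S,xatol=2e-4,fatol=1e-4,maxiter=150)); return r.x,r.fun
E
python3 - <<'E'
from h import *
C={n:cam(n) for n in("scene","top")}; im={n:capture(n) for n in C}
G={"square_mid":((329,225),SQ),"pipe_mid":((379,223),PI),"brush_grip":((343,185),BR)}
for q,(uv,mod) in G.items():
    x0=back(C["top"],[uv],.05)[0]; obs=[]
    for n in C:
        u=proj(C[n],x0)[0]; L=nets.cut_out(n,q)
        if L:
            b=min(L,key=lambda d:np.hypot(*((np.array(d["bbox"]).reshape(2,2).mean(0))*[512,384]-u))); obs.append((C[n],b["region"].astype(np.float32)))
    best=min((fit(obs,mod,[x0[0],x0[1],y]) for y in ([.3,1.1] if mod is SQ else [0] if mod is PI else [np.pi-.2])),key=lambda r:r[1])
    for o in obs: print(q,len(obs),np.round(fit([o],mod,best[0]),4) if 0 else "")
    print(np.round(best[0],4),np.degrees(best[0][2]),best[1])
# board
hsv=cv2.cvtColor(im["top"],cv2.COLOR_RGB2HSV); m=((hsv[...,0]>12)&(hsv[...,0]<32)&(hsv[...,1]>70)&(hsv[...,2]>140)).astype(np.uint8)
w=np.zeros_like(m);w[150:235,195:290]=1; m*=w
P=back(C["top"],np.argwhere(m)[:,::-1],.01)[:,:2]
r=cv2.minAreaRect((P*1000).astype(np.float32)); print(r,m.sum()); print(cv2.boxPoints(r))
for uv in [(350,297),(412,283),(411,319)]: print(back(C["top"],[np.array(uv)/1.5625],.07)[0])
E
```

```text
square_mid 2 
square_mid 2 
[ 0.4328 -0.1611  1.9895] 113.99242062822039 0.331709086894989
pipe_mid 2 
pipe_mid 2 
[ 0.4359 -0.327   0.0769] 4.4036072617581965 0.14131879806518555
brush_grip 2 
brush_grip 2 
[ 0.6195 -0.224   3.3535] 192.14112728546058 0.29730504751205444
((541.2042236328125, 126.48971557617188), (252.9265594482422, 201.1918182373047), 87.35478973388672) 2577
[[434.8791      4.80381  ]
 [635.8565     -4.4814377]
 [647.52936   248.17563  ]
 [446.55194   257.46088  ]]
[0.53701776 0.18135875 0.07      ]
[0.57038021 0.04897519 0.07      ]
[0.49184158 0.05014749 0.07      ]
```

>>> {"method": "move_arm", "body": {"increments": [[[0,0,4],[26,-31,5],1],[[0,0,4],[26,-31,5],1],[[0,0,4],[26,-31,5],1],[[0,0,1.8],[26,-31,5],1],[[0,0,0],[26,-31,5],1],[[0,0,0],[26,-31,5],1],[[0,0,0],[26,-31,5],1],[[0,0,0],[26,-31,5],1]]}}

```text
time_s: 1.77
tool_pos: [0.3721, 0.3017, 0.263]
orientation: [180.0, 0.0, 177.3]
contact_force: [0.5, 0.4, 0.4]
gripper_width: 0.996
grasp_force: 0.0
```

>>> {"method": "move_arm", "body": {"increments": [[[0,0,0],[26,-31,0],1],[[0,0,0],[26,-31,0],1],[[0,0,0],[26,-31,0],1],[[0,0,0],[26,-31,0],1],[[0,0,0],[26,-31,0],1],[[0,0,0],[13,-18,0],1],[[0,0,0],[0,0,0],1],[[0,0,0],[0,0,0],1]]}}

```text
time_s: 2.43
tool_pos: [0.5145, 0.1295, 0.2622]
orientation: [180.0, -0.0, 177.2]
contact_force: [-0.1, 0.3, -0.4]
gripper_width: 1.003
grasp_force: 0.0
```

```bash
python3 - <<'E'
from h import *
s=ctrl.read_state(); print(s["time_s"],s["tool_pos"],s["orientation"])
im=capture("wrist"); np.savez("w1.npz",im=im,p=s["tool_pos"],o=s["orientation"])
c=cam("wrist",s); v=cv2.resize(im[:,:,::-1],(800,600),interpolation=cv2.INTER_CUBIC); cv2.imwrite("pics/w1.png",v)
E
```

```text
2.4333 [0.51450036 0.12953227 0.26222284] [ 1.79971608e+02 -4.85383674e-02  1.77157121e+02]
```

View pics/w1.png

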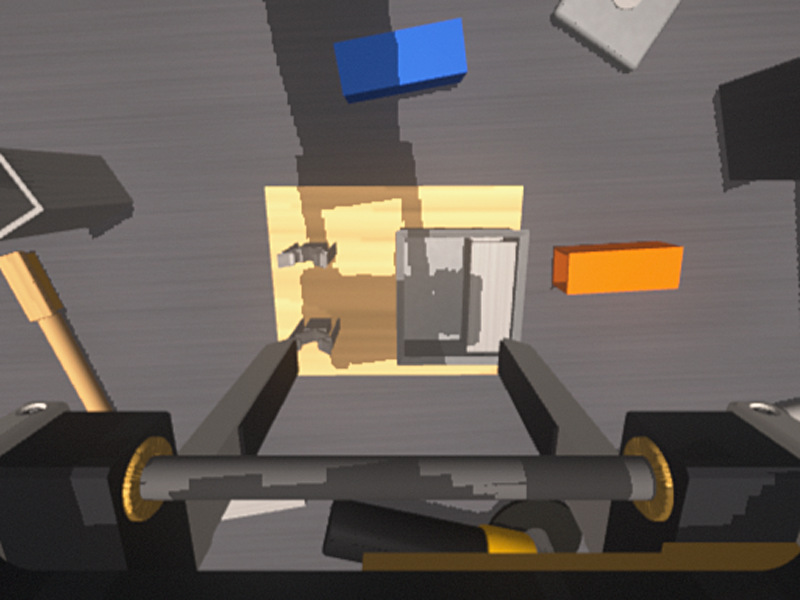

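The wrist view shows the box rim outline at about (397,229), (528,230) and (398,364). The flat tube lies on the right (+y) side with the free strip on the left. The clips are at (305,255) and (315,332), and the board's edge corners at (265,186) and (523,186).

```bash
python3 - <<'E'
from h import *
d=np.load("w1.npz"); s=dict(tool_pos=d["p"],orientation=d["o"]); c=cam("wrist",s)
f=lambda uv,z: back(c,(np.array(uv)+.5)/1.5625-.5,z)[:,:2]*1e3
print("rim",f([(397,229),(528,230),(398,364),(521,366)],.064).round(1).tolist())
print("board",f([(265,186),(523,186),(300,376),(499,375)],.010).round(1).tolist())
print("clips",f([(307,250),(317,328)],.075).round(1).tolist())
g=f([(397,229),(528,230),(398,364),(521,366)],.064)
b=f([(265,186),(523,186),(300,376),(499,375)],.010)
for n,(p,q) in dict(rim_y=(g[0],g[1]),rim_x=(g[0],g[2]),b_y=(b[0],b[1]),b_x=(b[0],b[2])).items(): e=q-p; print(n,np.hypot(*e),np.degrees(np.arctan2(e[1],e[0])))
# crop for edge check
im=d["im"]; v=im[110:250,160:350,::-1]; cv2.imwrite("pics/w1c.png",cv2.resize(v,(760,560),interpolation=cv2.INTER_CUBIC))
E
```

```text
rim [[474.7, 132.2], [481.2, 245.7], [602.1, 126.8], [610.0, 243.7]]
board [[433.2, 6.1], [445.6, 255.8], [636.4, 16.9], [646.1, 236.1]]
clips [[487.4, 54.8], [558.2, 56.0]]
rim_y 113.65350742662484 86.71541065361087
rim_x 127.55896615221931 -2.447840516711029
b_y 250.03992947606912 87.1501020355981
b_x 203.49654557332323 3.03536384582446
```

View pics/w1c.png

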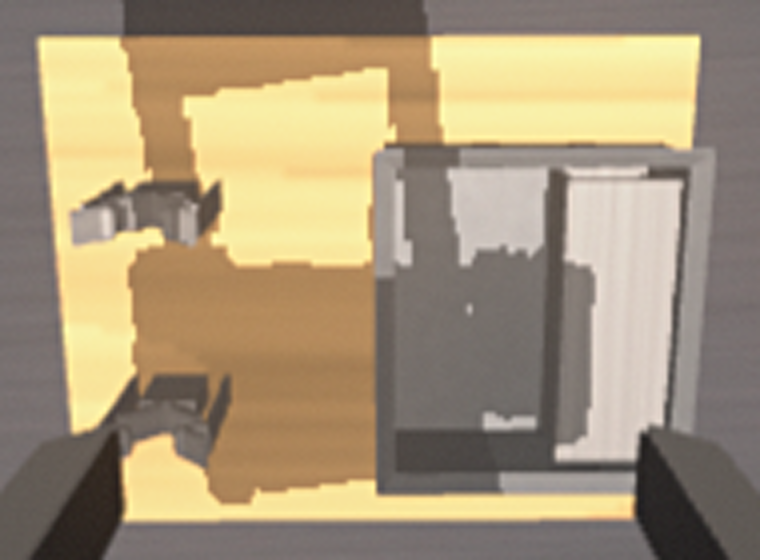

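>>> {"method": "move_arm", "body": {"increments": [[[0,0,0],[0,-41,3],1],[[0,0,0],[0,-41,3],1],[[0,0,0],[0,-41,3],1],[[0,0,0],[0,-41,3],1],[[0,0,0],[0,-41,3],1],[[0,0,0],[0,-41,3],1],[[0,0,0],[0,-41,0],1],[[0,0,0],[0,-41,0],1]]}}

```text
time_s: 3.15
tool_pos: [0.5142, -0.1973, 0.2812]
orientation: [180.0, 0.1, 177.5]
contact_force: [1.3, 0.6, 0.4]
gripper_width: 0.997
grasp_force: 0.0
```

>>> {"method": "move_arm", "body": {"increments": [[[0,0,0],[0,-32,0],1],[[0,0,0],[0,0,0],1],[[0,0,0],[0,0,0],1]]}}

```text
time_s: 3.4
tool_pos: [0.5141, -0.2292, 0.2803]
orientation: [179.9, -0.0, 177.3]
contact_force: [0.0, 0.7, -0.2]
gripper_width: 0.999
grasp_force: 0.0
```

```bash
cat > look.py <<'E'
from h import *
import sys
def look(G,name,tol=60):
    s=ctrl.read_state(); print(s["time_s"],s["tool_pos"].round(4),s["orientation"].round(2))
    im=capture("wrist"); c=cam("wrist",s); v=im[:,:,::-1].copy()
    for q,mod,p in G:
        L=nets.cut_out("wrist",q); u=proj(c,[p[0],p[1],.04])[0]
        if not L: print(q,"none"); continue
        cen=lambda d:np.argwhere(d["region"]).mean(0)[::-1]
        b=min(L,key=lambda d:np.hypot(*(cen(d)-u))); print(q,"pix",cen(b).round(),"exp",u.round(),"conf",b["conf"],"n",len(L))
        r,e=fit([(c,b["region"].astype(np.float32))],mod,p); print("  ",r.round(4),np.degrees(r[2]).round(1),"err",round(e,3))
        for part in mod:
            h=cv2.convexHull(proj(c,part@Ro.from_euler("z",r[2]).as_matrix().T+[r[0],r[1],0]).astype(np.float32)).round().astype(int)
            cv2.polylines(v,[h],True,(0,0,255),1)
    cv2.imwrite("pics/"+name,cv2.resize(v,(800,600),interpolation=cv2.INTER_CUBIC))
E
python3 - <<'E'
from look import *
look([("square_mid",SQ,[.433,-.161,.42]),("pipe_mid",PI,[.436,-.327,0]),("brush_grip",BR,[.6195,-.224,3.35])],"w2.png")
E
```

```text
3.4 [ 0.5141 -0.2292  0.2803] [ 1.7994e+02 -2.0000e-02  1.7726e+02]
square_mid pix [305. 110.] exp [297. 112.] conf 0.83 n 1
   [ 0.4298 -0.1625  0.4418] 25.3 err 0.267
pipe_mid pix [177. 118.] exp [184. 120.] conf 0.61 n 2
   [ 0.4337 -0.3273  0.1846] 10.6 err 0.153
brush_grip pix [251. 198.] exp [260. 231.] conf 0.61 n 1
   [ 0.6167 -0.2248  3.3798] 193.6 err 0.076
```

View pics/w2.png

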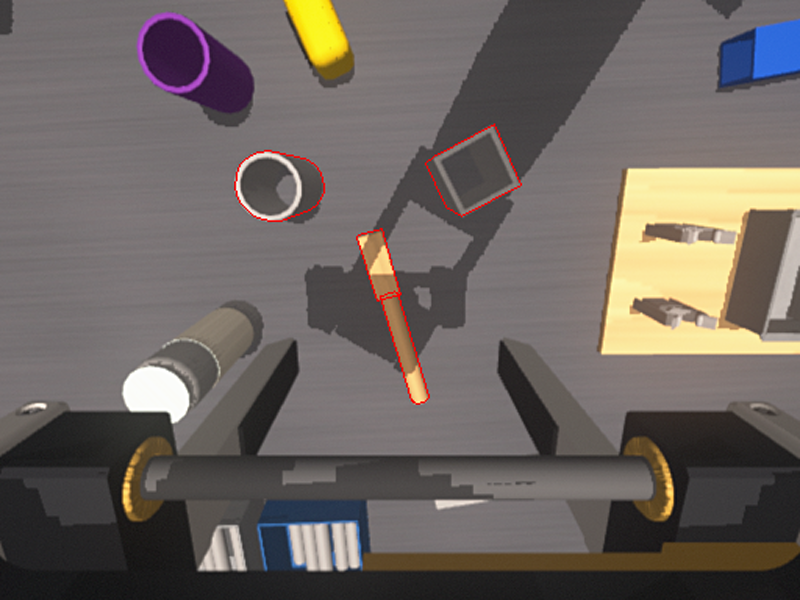

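The wrist overlay fits the brush tightly (handle (420,395) to head (370,235)). It also fits the grey pipe at (270,185) and the square at (475,170), and the purple pipe was avoided. I'll take the brush first.

>>> {"method": "move_arm", "body": {"increments": [[[0,0,4],[17,0.7,-36],1],[[0,0,4],[17,0.7,-36],1],[[0,0,4],[17,0.7,-36],1],[[0,0,4.3],[17,0.7,-36],1],[[0,0,0],[17,0.7,-36],1],[[0,0,0],[17.6,0.9,-36],1],[[0,0,0],[0,0,-26],1],[[0,0,0],[0,0,-18],1]]}}

```text
time_s: 4.27
tool_pos: [0.616, -0.2218, 0.0168]
orientation: [179.8, -0.2, -166.2]
contact_force: [-7.4, 13.0, 177.9]
gripper_width: 1.001
grasp_force: 107.9
```

>>> {"method": "move_arm", "body": {"increments": [[[0,0,0],[0,0,0],1],[[0,0,0],[0,0,0],-1],[[0,0,0],[0,0,0],-1],[[0,0,0],[0,0,0],-1],[[0,0,0],[0,0,0],-1],[[0,0,0],[0,0,0],-1],[[0,0,0],[0,0,0],-1],[[0,0,0],[0,0,0],-1]], "squeeze": 45}}

```text
time_s: 4.93
tool_pos: [0.6168, -0.2253, 0.0207]
orientation: [-180.0, 0.0, -166.4]
contact_force: [0.3, -0.8, -0.9]
gripper_width: 0.54
grasp_force: 0.0
```

That descent came in too fast: it overshot and touched the table with a 178 N reading, which is over the 120 N limit. I'll carry on and slow the final rows from here.

>>> {"method": "move_arm", "body": {"increments": [[[0,0,0],[0,0,0],-1],[[0,0,0],[0,0,0],-1],[[0,0,0],[0,0,0],-1],[[0,0,0],[0,0,0],-1],[[0,0,0],[0,0,0],-1],[[0,0,0],[0,0,0],-1],[[0,0,0],[0,0,0],-1]], "squeeze": 45}}

```text
time_s: 5.52
tool_pos: [0.6169, -0.2254, 0.0204]
orientation: [-180.0, 0.0, -166.4]
contact_force: [-1.0, 0.3, -0.7]
gripper_width: 0.201
grasp_force: 45.0
```

```bash
python3 - <<'E'
from rig import *
import rig
from rig import ctrl,workorder
s=ctrl.read_state(); print({k:s[k] for k in s if k not in("tau",)})
print([a for a in dir(workorder) if a[0]!="_"])
E
```

```text
{'time_s': 5.5167, 'joints': array([-2.76082816e+01,  3.37289409e+01,  8.40137357e+01, -1.01054132e-02,
        6.22469341e+01, -1.31213835e+02]), 'joint_velocities': array([ 0.01191391, -0.00933538, -0.10917721, -0.0989885 , -0.08916154,
        0.06557956]), 'tool_pos': array([ 0.61686077, -0.22538157,  0.02042913]), 'orientation': array([-1.79986427e+02,  1.92238827e-03, -1.66389742e+02]), 'contact_force': array([-1.00293058,  0.26310999, -0.67929155]), 'wrist_torque': array([-0.04406398, -0.064583  ,  0.04190877]), 'grasp_force': 45.00048100948334, 'gripper_width': 0.20089051654627926}
['close_job']
```

>>> {"method": "move_arm", "body": {"increments": [[[0,0,0],[0,0,10],-1],[[0,0,0],[0,0,25],-1],[[0,0,0],[0,0,35],-1],[[0,0,0],[0,0,35],-1],[[0,0,0],[0,0,30],-1],[[0,0,0],[0,0,15],-1],[[0,0,-2],[-5,15,0],-1],[[0,0,-2],[-9,30,0],-1]]}}

```text
time_s: 6.18
tool_pos: [0.6045, -0.1833, 0.1737]
orientation: [-179.7, 0.3, -170.7]
contact_force: [-0.1, 0.9, -2.0]
gripper_width: 0.204
grasp_force: 45.0
```

>>> {"method": "move_arm", "body": {"increments": [[[0,0,-2],[-10,35,0],-1],[[0,0,-2],[-10,35,0],-1],[[0,0,-2],[-10,35,0],-1],[[0,0,-2],[-10,35,0],-1],[[0,0,-2],[-10,35,0],-1],[[0,0,-2],[-10,30,0],-1],[[0,0,-0.35],[-7,18,0],-1],[[0,0,0],[0,5.8,0],-1]]}}

```text
time_s: 6.85
tool_pos: [0.5338, 0.0517, 0.1707]
orientation: [179.9, -0.1, 177.5]
contact_force: [-0.7, -1.0, -1.4]
gripper_width: 0.201
grasp_force: 45.0
```

>>> {"method": "move_arm", "body": {"increments": [[[0,0,0],[0,0,0],-1],[[0,0,0],[0,0,0],-1]]}}

```text
time_s: 7.02
tool_pos: [0.5363, 0.0482, 0.1709]
orientation: [-180.0, 0.1, 177.3]
contact_force: [-0.3, 1.1, -1.4]
gripper_width: 0.201
grasp_force: 45.0
```

```bash
python3 - <<'E'
from h import *
s=ctrl.read_state(); print(s["tool_pos"],s["orientation"],s["wrist_torque"])
im=capture("wrist"); np.savez("w3.npz",im=im,p=s["tool_pos"],o=s["orientation"]); c=cam("wrist",s); v=im[:,:,::-1].copy()
# predicted seat, clips and rim
R=Ro.from_euler("z",-2.75,degrees=True).as_matrix(); B=np.array([.5415,.1863,.014]); Sx=B+R@[0,-.138,.046]
def poly(P,col): cv2.polylines(v,[proj(c,np.array(P)).round().astype(int)],True,col,1)
for x in(-.04,.04): poly([Sx+R@[x+a,b,.019] for a,b in((-.006,-.0195),(.006,-.0195),(.006,.0195),(-.006,.0195))],(0,0,255))
poly([B+R@[a,b,.05] for a,b in((-.064,-.058),(.064,-.058),(.064,.058),(-.064,.058))],(0,255,0))
cb=B-[0,0,.004]+R@[0,-.060,0]
poly([cb+R@[a,b,0] for a,b in((-.1,-.125),(.1,-.125),(.1,.125),(-.1,.125))],(255,0,0))
cv2.imwrite("pics/w3.png",cv2.resize(v[80:320,100:420],(800,600),interpolation=cv2.INTER_CUBIC))
E
```

```text
[0.53626186 0.04816374 0.17092304] [-1.79957777e+02  5.86121907e-02  1.77301974e+02] [-0.03880563 -0.06194372  0.02230199]
```

View pics/w3.png

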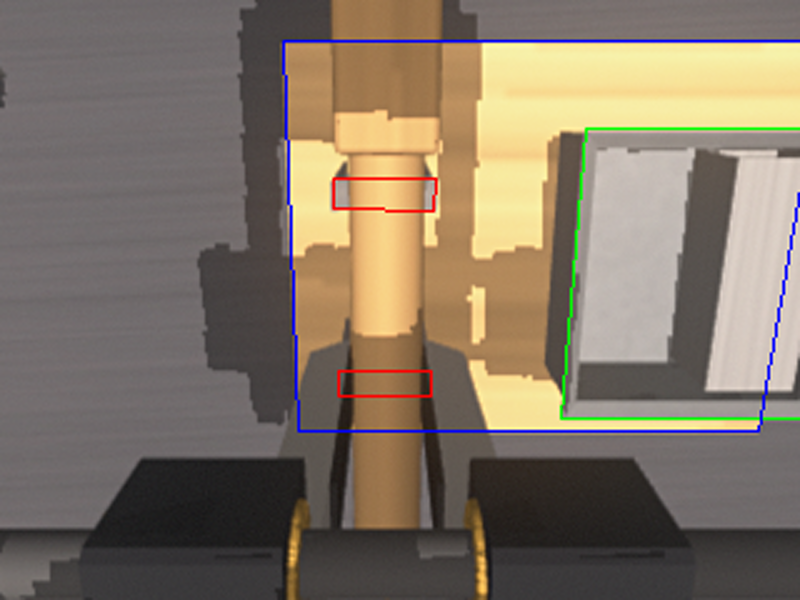

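The overlaid board, rim and clip mouths all coincide with the picture, and the handle sits centred over both clips, so I'm descending.

>>> {"method": "move_arm", "body": {"increments": [[[0,0,0],[0,0,-15],-1],[[0,0,0],[0,0,-25],-1],[[0,0,0],[0,0,-20],-1],[[0,0,0],[0,0,-12],-1],[[0,0,0],[0,0,-6],-1],[[0,0,0],[0,0,-3],-1],[[0,0,0],[0,0,0],-1]]}}

```text
time_s: 7.65
tool_pos: [0.5361, 0.048, 0.0894]
orientation: [-180.0, -0.0, 177.2]
contact_force: [0.3, 0.3, -1.9]
gripper_width: 0.202
grasp_force: 45.0
```

>>> {"method": "move_arm", "body": {"increments": [[[0,0,0],[0,0,-3],-1],[[0,0,0],[0,0,-3],-1],[[0,0,0],[0,0,-3],-1],[[0,0,0],[0,0,-3],-1],[[0,0,0],[0,0,-2],-1],[[0,0,0],[0,0,-2],-1],[[0,0,0],[0,0,-1],-1],[[0,0,0],[0,0,0],-1]]}}

```text
time_s: 8.32
tool_pos: [0.5388, 0.0476, 0.0745]
orientation: [-179.9, 0.4, 177.3]
contact_force: [3.3, -3.3, 0.0]
gripper_width: 0.205
grasp_force: 45.0
```

>>> {"method": "move_arm", "body": {"increments": [[[0,0,0],[0,0,-2],-1],[[0,0,0],[0,0,0],-1],[[0,0,0],[0,0,-1],-1],[[0,0,0],[0,0,0],-1],[[0,0,0],[0,0,0],-1]]}}

```text
time_s: 8.73
tool_pos: [0.537, 0.0476, 0.0709]
orientation: [-179.9, 0.1, 177.3]
contact_force: [0.2, -5.3, 6.8]
gripper_width: 0.202
grasp_force: 45.0
```

>>> {"method": "move_arm", "body": {"increments": [[[0,0,0],[0,0,-1],-1],[[0,0,0],[0,0,-1],-1],[[0,0,0],[0,0,0],-1],[[0,0,0],[0,0,0],-1]]}}

```text
time_s: 9.07
tool_pos: [0.5371, 0.0475, 0.0707]
orientation: [-179.9, 0.1, 177.3]
contact_force: [-4.2, -4.4, 17.1]
gripper_width: 0.199
grasp_force: 45.0
```

>>> {"method": "move_arm", "body": {"increments": [[[0,0,0],[0,0,-1],-1],[[0,0,0],[0,0,0],-1],[[0,0,0],[0,0,0],-1]]}}

```text
time_s: 9.32
tool_pos: [0.5372, 0.0474, 0.0706]
orientation: [-179.9, 0.1, 177.3]
contact_force: [-6.1, -4.7, 22.9]
gripper_width: 0.2
grasp_force: 45.0
```

>>> {"method": "move_arm", "body": {"increments": [[[0,0,0],[0,0,2],-1],[[0,0,0],[0,0,0],0.2],[[0,0,0],[0,0,0],0.2],[[0,0,0],[0,0,0],0.2],[[0,0,0],[0,0,0],0.2],[[0,0,0],[0,0,0],0.2],[[0,0,0],[0,0,0],0.2],[[0,0,0],[0,0,0],0.2]]}}

```text
time_s: 9.98
tool_pos: [0.5355, 0.0488, 0.0681]
orientation: [180.0, -0.1, 177.3]
contact_force: [-0.1, -0.2, 0.1]
gripper_width: 0.596
grasp_force: 0.0
```

>>> {"method": "move_arm", "body": {"increments": [[[0,0,0],[0,0,10],0.2],[[0,0,0],[0,0,25],0.2],[[0,0,0],[0,0,35],1],[[0,0,0],[0,0,35],1],[[0,0,0],[0,0,20],1],[[0,0,0],[0,0,10],1],[[0,0,0],[0,0,0],1]]}}

```text
time_s: 10.57
tool_pos: [0.5379, 0.0485, 0.2071]
orientation: [-180.0, 0.4, 177.3]
contact_force: [1.0, 0.4, 0.2]
gripper_width: 0.917
grasp_force: 0.0
```

```bash
python3 - <<'E'
from h import *
s=ctrl.read_state(); print(s["time_s"],s["tool_pos"],s["orientation"])
im=capture("wrist"); c=cam("wrist",s); v=im[:,:,::-1].copy()
R=Ro.from_euler("z",-2.75,degrees=True).as_matrix(); B=np.array([.5415,.1863,.014]); S=B+R@[0,-.138,.046]
for part in BR:
    h=cv2.convexHull(proj(c,(part-[0,0,.010])@Ro.from_euler("z",177.25,degrees=True).as_matrix().T+S).astype(np.float32)).round().astype(int); cv2.polylines(v,[h],True,(0,0,255),1)
cv2.imwrite("pics/w4.png",cv2.resize(v[30:300,80:440],(800,600),interpolation=cv2.INTER_CUBIC))
E
```

```text
10.5667 [0.53785444 0.04847796 0.20707488] [-179.99391673    0.38519039  177.26620138]
```

View pics/w4.png

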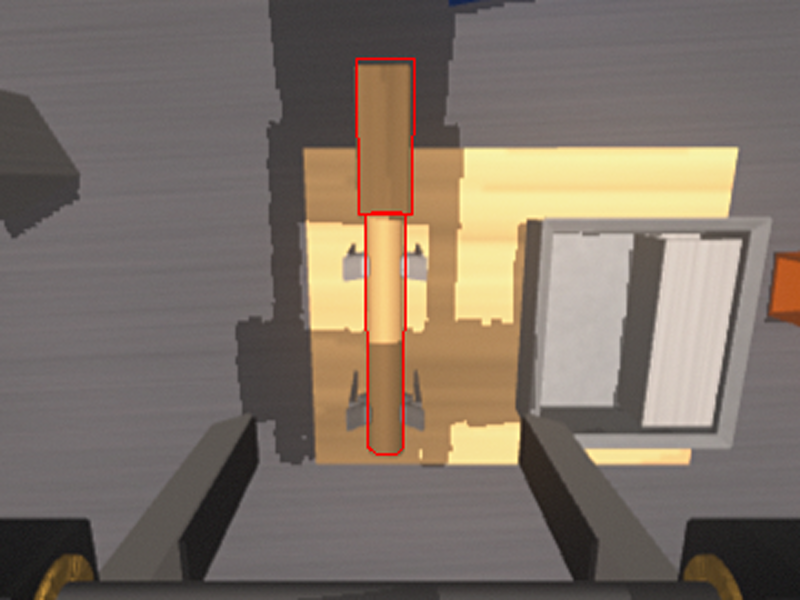

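The brush's fitted outline matches the home pose: both clips' lips close over the handle, at (385,265) and (385,410), and it is centred. Next is the square tube.

>>> {"method": "move_arm", "body": {"increments": [[[0,0,3],[-6,-20,4],1],[[0,0,5],[-8,-34,4],1],[[0,0,5],[-9,-36,4],1],[[0,0,5],[-9,-36,4],1],[[0,0,5],[-9,-36,4],1],[[0,0,4],[-9,-30,2],1],[[0,0,1],[-6,-16,0],1],[[0,0,0],[0,-5,0],1]]}}

```text
time_s: 11.28
tool_pos: [0.4775, -0.1663, 0.2229]
orientation: [179.8, -0.2, -155.0]
contact_force: [-0.6, 0.6, -0.5]
gripper_width: 1.002
grasp_force: 0.0
```

>>> {"method": "move_arm", "body": {"increments": [[[0,0,0],[0,0,0],1],[[0,0,0],[0,0,0],1]]}}

```text
time_s: 11.45
tool_pos: [0.4792, -0.1634, 0.2238]
orientation: [179.8, -0.1, -154.8]
contact_force: [-0.5, 0.9, -0.3]
gripper_width: 1.0
grasp_force: 0.0
```

```bash
python3 - <<'E'
from look import *
look([("square_mid",SQ,[.430,-.1625,.44]),("pipe_mid",PI,[.434,-.327,0])],"w5.png")
E
```

```text
11.45 [ 0.4792 -0.1634  0.2238] [ 1.7982e+02 -8.0000e-02 -1.5478e+02]
square_mid pix [275. 151.] exp [269. 144.] conf 0.6 n 1
   [ 0.4299 -0.163   0.4501] 25.8 err 0.307
pipe_mid pix [136.  85.] exp [148.  89.] conf 0.85 n 3
   [ 0.4332 -0.3273  0.1889] 10.8 err 0.064
```

View pics/w5.png

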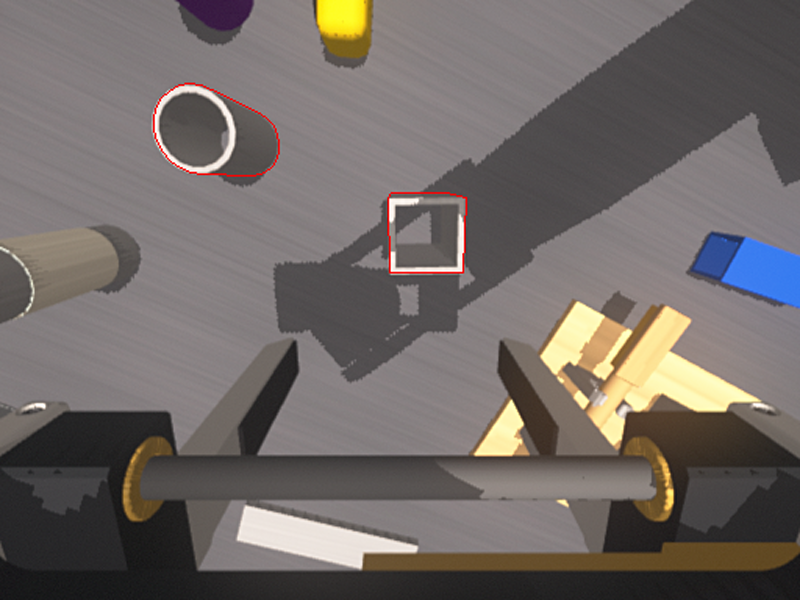

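>>> {"method": "move_arm", "body": {"increments": [[[0,0,0],[-14,0.4,0],1],[[0,0,0],[-22,0.3,-10],1],[[0,0,0],[-12.4,0,-25],1],[[0,0,0],[0,0,-32],1],[[0,0,0],[0,0,-32],1],[[0,0,0],[0,0,-20],1],[[0,0,0],[0,0,-10],1],[[0,0,0],[0,0,-4.8],1]]}}

```text
time_s: 12.27
tool_pos: [0.4305, -0.1622, 0.09]
orientation: [179.8, -0.1, -154.7]
contact_force: [0.0, 0.9, -0.8]
gripper_width: 0.999
grasp_force: 0.0
```

>>> {"method": "move_arm", "body": {"increments": [[[0,0,0],[0,0,0],1],[[0,0,0],[0,0,0],-1],[[0,0,0],[0,0,0],-1],[[0,0,0],[0,0,0],-1],[[0,0,0],[0,0,0],-1],[[0,0,0],[0,0,0],-1],[[0,0,0],[0,0,0],-1],[[0,0,0],[0,0,0],-1]], "squeeze": 40}}

```text
time_s: 12.93
tool_pos: [0.4315, -0.1639, 0.0919]
orientation: [-180.0, 0.0, -154.7]
contact_force: [0.7, -2.6, 1.1]
gripper_width: 0.546
grasp_force: 1.1
```

>>> {"method": "move_arm", "body": {"increments": [[[0,0,0],[0,0,0],-1],[[0,0,0],[0,0,0],-1],[[0,0,0],[0,0,0],-1]], "squeeze": 40}}

```text
time_s: 13.18
tool_pos: [0.4316, -0.164, 0.0919]
orientation: [-180.0, 0.0, -154.7]
contact_force: [0.5, -0.3, 1.0]
gripper_width: 0.533
grasp_force: 39.9
```

>>> {"method": "move_arm", "body": {"increments": [[[0,0,0],[0,0,10],-1],[[0,0,0],[0,0,22],-1],[[0,0,0],[0,0,30],-1],[[0,0,0],[0,0,25],-1],[[0,0,0],[0,0,13],-1],[[0,0,-3],[4,15,0],-1],[[0,0,-4],[7,30,0],-1],[[0,0,-4],[9,36,0],-1]]}}

```text
time_s: 13.85
tool_pos: [0.4507, -0.0828, 0.1917]
orientation: [180.0, -0.1, -166.2]
contact_force: [0.3, 0.3, -4.9]
gripper_width: 0.53
grasp_force: 39.9
```

>>> {"method": "move_arm", "body": {"increments": [[[0,0,-4],[9,38,0],-1],[[0,0,-4],[9,38,0],-1],[[0,0,-4],[9,38,0],-1],[[0,0,-3],[9,38,0],-1],[[0,0,-2.05],[9,38,0],-1],[[0,0,0],[8,32,0],-1],[[0,0,0],[5,18,0],-1],[[0,0,0],[2,7,0],-1]]}}

```text
time_s: 14.52
tool_pos: [0.5105, 0.1673, 0.1909]
orientation: [180.0, -0.1, 177.4]
contact_force: [-0.1, -1.5, -4.3]
gripper_width: 0.533
grasp_force: 39.9
```

>>> {"method": "move_arm", "body": {"increments": [[[0,0,0],[0.4,3,0],-1],[[0,0,0],[0,0,0],-1],[[0,0,0],[0,0,0],-1]]}}

```text
time_s: 14.77
tool_pos: [0.5112, 0.1662, 0.1912]
orientation: [-179.9, -0.1, 177.2]
contact_force: [0.9, 0.4, -3.8]
gripper_width: 0.528
grasp_force: 39.9
```

>>> {"method": "move_arm", "body": {"increments": [[[0,0,0],[0.8,1,-8],-1],[[0,0,0],[0,0,-12],-1],[[0,0,0],[0,0,-12],-1],[[0,0,0],[0,0,-10],-1],[[0,0,0],[0,0,-8],-1],[[0,0,0],[0,0,-6],-1],[[0,0,0],[0,0,0],-1]]}}

```text
time_s: 15.35
tool_pos: [0.5114, 0.1679, 0.1334]
orientation: [-180.0, -0.2, 177.2]
contact_force: [1.0, 0.3, -5.1]
gripper_width: 0.529
grasp_force: 39.9
```

```bash
python3 - <<'E'
from h import *
s=ctrl.read_state(); print(s["time_s"],s["tool_pos"],s["orientation"])
im=capture("wrist"); c=cam("wrist",s); v=im[:,:,::-1].copy()
cv2.imwrite("pics/w6.png",cv2.resize(v[60:330,80:440],(800,600),interpolation=cv2.INTER_CUBIC))
E
```

```text
15.35 [0.51140176 0.16790909 0.13344629] [-179.9547841    -0.19035754  177.19746585]
```

View pics/w6.png

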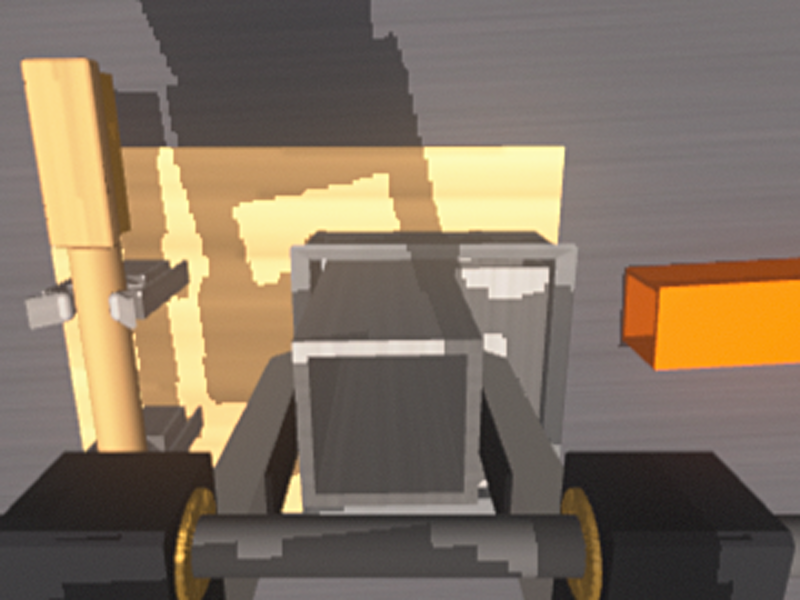

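The tube's lower end is inside the rim, clear of the wall and of the flat tube, with no contact force. I'm lowering it.

>>> {"method": "move_arm", "body": {"increments": [[[0,0,0],[0,0,-6],-1],[[0,0,0],[0,0,-7],-1],[[0,0,0],[0,0,-6],-1],[[0,0,0],[0,0,-4],-1],[[0,0,0],[0,0,-2],-1],[[0,0,0],[0,0,-1],-1],[[0,0,0],[0,0,0],-1]]}}

```text
time_s: 15.98
tool_pos: [0.5125, 0.1683, 0.1094]
orientation: [-180.0, -0.0, 177.2]
contact_force: [-0.0, 0.2, -3.7]
gripper_width: 0.529
grasp_force: 39.9
```

>>> {"method": "move_arm", "body": {"increments": [[[0,0,0],[0,0,-1],-1],[[0,0,0],[0,0,0],-1],[[0,0,0],[0,0,0],-1]]}}

```text
time_s: 16.23
tool_pos: [0.5128, 0.1683, 0.1089]
orientation: [180.0, 0.0, 177.2]
contact_force: [-0.4, 0.1, -4.1]
gripper_width: 0.529
grasp_force: 39.9
```

>>> {"method": "move_arm", "body": {"increments": [[[0,0,0],[0,0,-1],-1],[[0,0,0],[0,0,-1],-1],[[0,0,0],[0,0,-1],-1],[[0,0,0],[0,0,0],-1],[[0,0,0],[0,0,0],-1]]}}

```text
time_s: 16.65
tool_pos: [0.5128, 0.1683, 0.1059]
orientation: [180.0, 0.0, 177.2]
contact_force: [0.1, -0.6, -2.0]
gripper_width: 0.529
grasp_force: 39.9
```

>>> {"method": "move_arm", "body": {"increments": [[[0,0,0],[0,0,-0.6],-1],[[0,0,0],[0,0,0],0.6],[[0,0,0],[0,0,0],0.6],[[0,0,0],[0,0,0],0.6],[[0,0,0],[0,0,0],0.6],[[0,0,0],[0,0,0],0.6],[[0,0,0],[0,0,0],0.6],[[0,0,0],[0,0,0],0.6]]}}

```text
time_s: 17.32
tool_pos: [0.5127, 0.1683, 0.105]
orientation: [180.0, 0.0, 177.2]
contact_force: [0.1, 0.2, -0.2]
gripper_width: 0.801
grasp_force: 0.0
```

>>> {"method": "move_arm", "body": {"increments": [[[0,0,0],[0,0,8],0.6],[[0,0,0],[0,0,20],1],[[0,0,0],[0,0,30],1],[[0,0,0],[0,0,35],1],[[0,0,0],[0,0,25],1],[[0,0,0],[-3,-20,10],1],[[0,0,0],[-6,-34,0],1],[[0,0,0],[-6,-38,0],1]]}}

```text
time_s: 17.98
tool_pos: [0.4984, 0.0764, 0.2354]
orientation: [180.0, 0.2, 177.4]
contact_force: [-0.3, -0.4, -0.3]
gripper_width: 1.002
grasp_force: 0.0
```

>>> {"method": "move_arm", "body": {"increments": [[[0,0,0],[-6,-38,0],1],[[0,0,0],[-6,-38,0],1],[[0,0,0],[-6,-38,0],1],[[0,0,0],[-6,-38,0],1],[[0,0,0],[-6,-38,0],1],[[0,0,0],[-6,-38,0],1],[[0,0,0],[-6,-38,0],1],[[0,0,0],[-6,-38,0],1]]}}

```text
time_s: 18.65
tool_pos: [0.4491, -0.2296, 0.2339]
orientation: [-180.0, 0.1, 177.2]
contact_force: [0.4, -0.2, -0.3]
gripper_width: 1.005
grasp_force: 0.0
```

>>> {"method": "move_arm", "body": {"increments": [[[0,0,0],[-6,-38,0],1],[[0,0,0],[-5,-30,0],1],[[0,0,0],[-3,-16,0],1],[[0,0,0],[0,-7,0],1],[[0,0,0],[0,0,0],1],[[0,0,0],[0,0,0],1]]}}

```text
time_s: 19.15
tool_pos: [0.4357, -0.3181, 0.2332]
orientation: [180.0, 0.0, 177.2]
contact_force: [1.4, -0.1, 1.1]
gripper_width: 0.993
grasp_force: 0.0
```

```bash
python3 - <<'E'
from look import *
look([("pipe_mid",PI,[.4335,-.3273,0])],"w7.png")
E
```

```text
19.15 [ 0.4357 -0.3181  0.2332] [1.7996e+02 1.0000e-02 1.7720e+02]
pipe_mid pix [246. 182.] exp [247. 175.] conf 0.93 n 3
   [ 0.4338 -0.3277  0.2551] 14.6 err 0.2
```

>>> {"method": "move_arm", "body": {"increments": [[[0,0,0],[-1,-4,-8],1],[[0,0,0],[-0.9,-5.4,-20],1],[[0,0,0],[0,0,-32],1],[[0,0,0],[0,0,-36],1],[[0,0,0],[0,0,-28],1],[[0,0,0],[0,0,-16],1],[[0,0,0],[0,0,-8],1],[[0,0,0],[0,0,-2],1]]}}

```text
time_s: 19.92
tool_pos: [0.4328, -0.3263, 0.0809]
orientation: [179.8, -0.2, 177.3]
contact_force: [0.6, -0.1, 0.8]
gripper_width: 0.997
grasp_force: 0.0
```

>>> {"method": "move_arm", "body": {"increments": [[[0,0,0],[0,0,0],1],[[0,0,0],[0,0,0],-1],[[0,0,0],[0,0,0],-1],[[0,0,0],[0,0,0],-1],[[0,0,0],[0,0,0],-1],[[0,0,0],[0,0,0],-1],[[0,0,0],[0,0,0],-1],[[0,0,0],[0,0,0],-1]], "squeeze": 40}}

```text
time_s: 20.58
tool_pos: [0.4338, -0.3286, 0.0834]
orientation: [-179.9, 0.0, 177.2]
contact_force: [0.5, -1.5, 1.0]
gripper_width: 0.569
grasp_force: 40.0
```

>>> {"method": "move_arm", "body": {"increments": [[[0,0,0],[0,0,0],-1],[[0,0,0],[0,0,0],-1]]}}

```text
time_s: 20.75
tool_pos: [0.4339, -0.3286, 0.0834]
orientation: [-180.0, 0.0, 177.2]
contact_force: [-0.2, -1.3, 2.2]
gripper_width: 0.568
grasp_force: 40.0
```

>>> {"method": "move_arm", "body": {"increments": [[[0,0,0],[0,0,10],-1],[[0,0,0],[0,0,25],-1],[[0,0,0],[0,0,35],-1],[[0,0,0],[0,0,35],-1],[[0,0,0],[0,0,25],-1],[[0,0,0],[5,15,0],-1],[[0,0,0],[10,30,0],-1],[[0,0,0],[11,37,0],-1]]}}

```text
time_s: 21.42
tool_pos: [0.4593, -0.2465, 0.2134]
orientation: [-180.0, -0.0, 177.0]
contact_force: [0.5, 0.5, -4.0]
gripper_width: 0.566
grasp_force: 40.0
```

>>> {"method": "move_arm", "body": {"increments": [[[0,0,0],[11,38,0],-1],[[0,0,0],[11,38,0],-1],[[0,0,0],[11,38,0],-1],[[0,0,0],[11,38,0],-1],[[0,0,0],[11,38,0],-1],[[0,0,0],[11,38,0],-1],[[0,0,0],[11,38,0],-1],[[0,0,0],[11,38,0],-1]]}}

```text
time_s: 22.08
tool_pos: [0.5466, 0.0601, 0.2123]
orientation: [180.0, -0.2, 177.2]
contact_force: [-0.3, -0.6, -3.8]
gripper_width: 0.567
grasp_force: 40.0
```

>>> {"method": "move_arm", "body": {"increments": [[[0,0,0],[11,38,0],-1],[[0,0,0],[6,34,0],-1],[[0,0,0],[2,22,0],-1],[[0,0,0],[1,10,0],-1],[[0,0,0],[0,3,0],-1],[[0,0,0],[0,0,0],-1],[[0,0,0],[0,0,0],-1]]}}

```text
time_s: 22.67
tool_pos: [0.5672, 0.1635, 0.2126]
orientation: [-179.9, -0.1, 177.2]
contact_force: [-0.2, -1.0, -4.0]
gripper_width: 0.572
grasp_force: 40.0
```

```bash
python3 - <<'E'
from h import *
s=ctrl.read_state(); print(s["time_s"],s["tool_pos"],s["orientation"])
im=capture("wrist"); c=cam("wrist",s); v=im[:,:,::-1].copy()
R=Ro.from_euler("z",-2.75,degrees=True).as_matrix(); B=np.array([.5415,.1863,.014])
P=np.array([B+R@[a,b,.05] for a,b in((-.064,-.058),(.064,-.058),(.064,.058),(-.064,.058))]); cv2.polylines(v,[proj(c,P).round().astype(int)],True,(0,255,0),1)
P=np.array([B+R@[a-.0278,b-.0194,.11] for a,b in((-.025,-.025),(.025,-.025),(.025,.025),(-.025,.025))]); cv2.polylines(v,[proj(c,P).round().astype(int)],True,(0,0,255),1)
cv2.imwrite("pics/w8.png",cv2.resize(v[60:330,80:440],(800,600),interpolation=cv2.INTER_CUBIC))
E
```

```text
22.6667 [0.56722582 0.16353409 0.21261796] [-1.79930150e+02 -7.25539278e-02  1.77161527e+02]
```

View pics/w8.png

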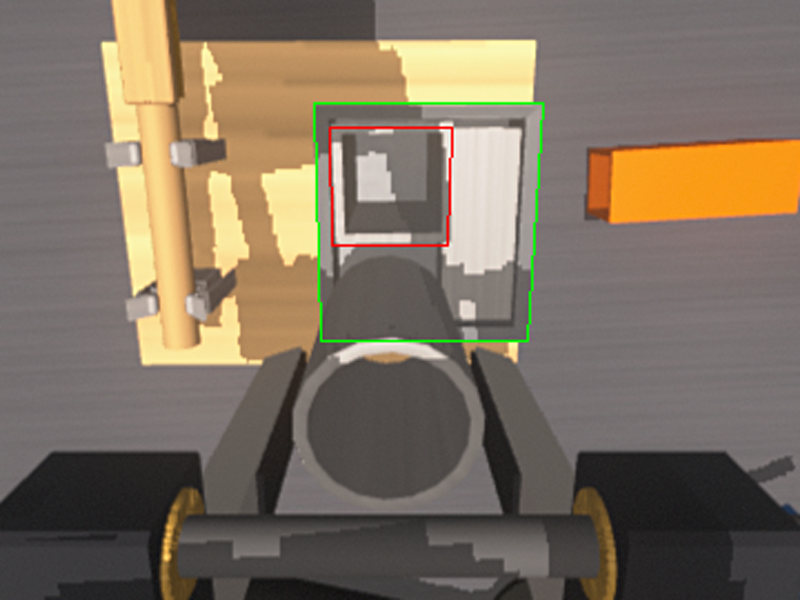

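Overlays match: the box rim in green, and the standing square in red at (390,187). The pipe is poised over the free end of the strip, so I'm lowering it in stages.

>>> {"method": "move_arm", "body": {"increments": [[[0,0,0],[0.6,1,-8],-1],[[0,0,0],[0,0,-14],-1],[[0,0,0],[0,0,-14],-1],[[0,0,0],[0,0,-12],-1],[[0,0,0],[0,0,-8],-1],[[0,0,0],[0,0,-4],-1],[[0,0,0],[0,0,0],-1]]}}

```text
time_s: 23.3
tool_pos: [0.5675, 0.1653, 0.1516]
orientation: [-180.0, -0.1, 177.2]
contact_force: [-0.3, -0.2, -3.6]
gripper_width: 0.57
grasp_force: 40.0
```

>>> {"method": "move_arm", "body": {"increments": [[[0,0,0],[0,0,-4],-1],[[0,0,0],[0,0,-6],-1],[[0,0,0],[0,0,-7],-1],[[0,0,0],[0,0,-7],-1],[[0,0,0],[0,0,-4],-1],[[0,0,0],[0,0,-2],-1],[[0,0,0],[0,0,0],-1]]}}

```text
time_s: 23.88
tool_pos: [0.5677, 0.1658, 0.1221]
orientation: [-180.0, -0.1, 177.2]
contact_force: [-0.1, -0.1, -5.2]
gripper_width: 0.568
grasp_force: 40.0
```

>>> {"method": "move_arm", "body": {"increments": [[[0,0,0],[0,-0.8,-3],-1],[[0,0,0],[0,0,-5],-1],[[0,0,0],[0,0,-5],-1],[[0,0,0],[0,0,-4],-1],[[0,0,0],[0,0,-3],-1],[[0,0,0],[0,0,-1],-1],[[0,0,0],[0,0,0],-1]]}}

```text
time_s: 24.47
tool_pos: [0.568, 0.165, 0.1015]
orientation: [-180.0, -0.1, 177.2]
contact_force: [-0.6, 0.3, -4.0]
gripper_width: 0.567
grasp_force: 40.0
```

>>> {"method": "move_arm", "body": {"increments": [[[0,0,0],[0,0,-1],-1],[[0,0,0],[0,0,-1],-1],[[0,0,0],[0,0,-1],-1],[[0,0,0],[0,0,0],-1],[[0,0,0],[0,0,0],-1]]}}

```text
time_s: 24.88
tool_pos: [0.5683, 0.1651, 0.0991]
orientation: [180.0, 0.0, 177.2]
contact_force: [-0.2, 0.3, -3.5]
gripper_width: 0.567
grasp_force: 40.0
```

>>> {"method": "move_arm", "body": {"increments": [[[0,0,0],[0,0,-1],-1],[[0,0,0],[0,0,-1],-1],[[0,0,0],[0,0,0],-1],[[0,0,0],[0,0,0],-1]]}}

```text
time_s: 25.22
tool_pos: [0.5686, 0.1651, 0.0974]
orientation: [180.0, 0.0, 177.2]
contact_force: [-0.1, -1.4, -2.4]
gripper_width: 0.57
grasp_force: 40.0
```

Floor contact has begun, so I'll release and retreat.

>>> {"method": "move_arm", "body": {"increments": [[[0,0,0],[0,0,-0.6],-1],[[0,0,0],[0,0,0],0.6],[[0,0,0],[0,0,0],0.6],[[0,0,0],[0,0,0],0.6],[[0,0,0],[0,0,0],0.6],[[0,0,0],[0,0,0],0.6],[[0,0,0],[0,0,0],0.6],[[0,0,0],[0,0,0],0.6]]}}

```text
time_s: 25.88
tool_pos: [0.5683, 0.1651, 0.0964]
orientation: [-180.0, 0.0, 177.2]
contact_force: [-0.1, 0.5, -0.3]
gripper_width: 0.802
grasp_force: 0.0
```

>>> {"method": "move_arm", "body": {"increments": [[[0,0,0],[0,0,8],0.6],[[0,0,0],[0,0,20],0.6],[[0,0,0],[0,0,30],0.6],[[0,0,0],[0,0,35],0.6],[[0,0,0],[0,0,35],0.6],[[0,0,0],[0,0,25],0.6],[[0,0,0],[0,0,10],0.6],[[0,0,0],[0,0,0],0.6]]}}

```text
time_s: 26.55
tool_pos: [0.5703, 0.1654, 0.2635]
orientation: [179.9, 0.4, 177.2]
contact_force: [-0.5, -0.1, 0.2]
gripper_width: 0.798
grasp_force: 0.0
```

```bash
python3 - <<'E'
from h import *
s=ctrl.read_state(); print(s["time_s"],s["tool_pos"],s["orientation"])
im=capture("wrist"); c=cam("wrist",s); v=im[:,:,::-1].copy()
R=Ro.from_euler("z",-2.75,degrees=True).as_matrix(); B=np.array([.5415,.1863,.014])
for mod,p in((SQ,[-.0278,-.0194]),(PI,[.0277,-.0199])):
    top=mod[0][len(mod[0])//2:]; cv2.polylines(v,[proj(c,B+(top+[*p,0])@R.T).round().astype(int)],True,(0,0,255),1)
cv2.imwrite("pics/w9.png",cv2.resize(v[30:300,80:440],(800,600),interpolation=cv2.INTER_CUBIC))
E
```

```text
26.55 [0.57026924 0.16535827 0.26354393] [179.921286     0.4205372  177.21373545]
```

View pics/w9.png

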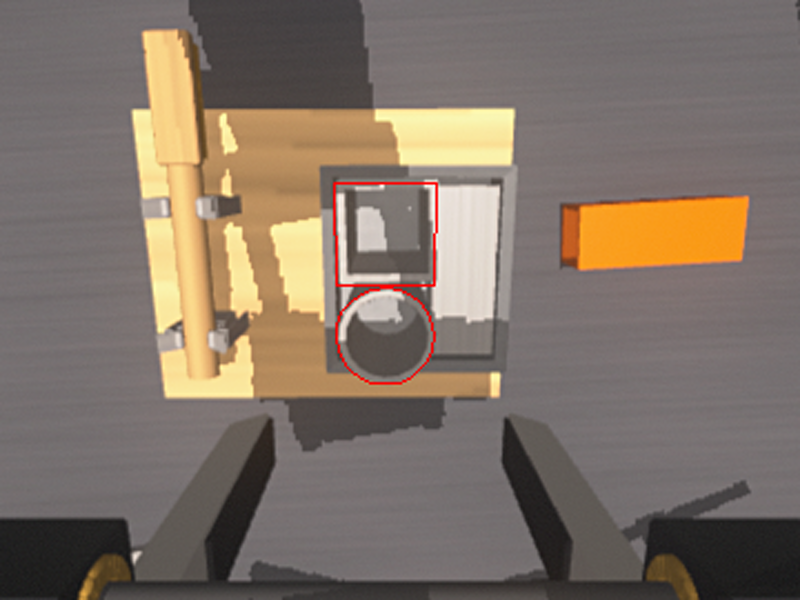

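The square (385,232) and pipe (385,337) stand upright in the box beside the flat tube. The brush lies in both clips, at (190,207) and (200,337). I'm handing in.

```bash
python3 -c "
from rig import workorder
print(workorder.close_job())"
```

```text
the job is handed in; nothing more can be done
None
```

The kit is packed and handed in at about 27 s: by the last wrist picture, both tubes stand in the box and the brush lies home in both clips. However, the fingertips hit the table at 178 N on the first descent to the brush, over the 120 N wrist limit, so the job may be judged failed; no verdict was shown.

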